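# Take a green-filter reading on the bench colorimeter

### The job

Take a reading of the sample through the green filter: push the colorimeter's raised lid over until it is shut on the sample vial, and push the tab of the filter selector round until it has clicked in at the green cap; only when both are done, press the orange key fully down with a fingertip and release it. Do all of it by touching and pushing, without picking anything up; the vial stays in its well and the other things on the bench stay where they are.

Things in the scene. Friction and masses are not known exactly. Their poses are not given: they have to be found in the camera images.
- meter: Bench colorimeter, white and grey housing fixed to the table, 225 x 250 mm, flat deck 50 mm above the table. Origin on the table under the middle of the housing; own x points to its back (away from the robot when not turned), y to its left, z up. On the deck: left, the filter selector; right, the sample well with the lid; front right, the orange key; a sloped display nose runs along the front (down to 28 mm high). Housing spans x -138 to 90 mm, y -120 to 130 mm.
- selector (a joint): Angle of the filter selector (rad), endless, counter-clockwise from above is positive; 0 = pointing at the blank black cap (the housing's -y side, toward the lid). Six click positions 60 degrees apart; inside about 25 degrees of one the spring draws it in when let go, and past half way it snaps on to the next. It can be pushed either way round; takes about 3 to 4 N at the tab. It starts clicked in at the black cap or is still settling there.
- selector_axis (a point): Turning axis of the selector, on the top face of its grey knurled disc (88 mm diameter, top face 64 mm above the table). The axis is vertical.
- selector_tab (a point): Middle of the top of the only tab on the selector: an upright black fin with a white line, 40 mm from the axis, 20 mm long radially (30 to 50 mm from the axis), 7 mm thick, its top 86 mm above the table and 22 mm above the disc. To be pushed on its flat side.
- selector_pointer (a point): Point fixed to the selector, 60 mm from its axis in the direction of the tab: it lies over the cap that the tab points at.
- cap_green: Green cap, 16 mm diameter, 4 mm high on the deck, 60 mm from the selector axis, origin at its underside. It marks the green filter's position. One of a ring of six caps at the six click positions: black (blank, always at the side toward the lid), and red, yellow, green, blue, white, whose order differs from run to run. The caps are fixed.
- lid (a joint): Angle of the lid (rad): 0 = shut, about 1.75 = fully open as it stands at the start, leaning back on its stop. Between about 1.3 and 1.0 it balances and stays where it is left; once pushed forward below about 0.95 it falls shut by itself, slowly (about 1 s). Pushing it over takes under 1 N.
- lid_hinge (a point): Middle of the lid's hinge line, 58 mm above the table; the line runs along the housing's y. The lid is a black hollow cap, 62 mm long from hinge to edge, 54 mm wide, 32 mm deep.
- lid_edge (a point): Middle of the lid's edge away from the hinge, on the outside of its roof: when shut it is the upper front edge (83 mm above the table), when open the topmost back edge (about 115 mm above the table, 36 mm behind the hinge). A 6 mm thumb lip stands out beyond it. The roof, which faces the back when the lid is open, is the flat face to push on.
- read_key (a joint): Travel of the orange round key (m): 0 = up, 0.005 = fully down (about 4 N, springs back).
- read_key_top (a point): Middle of the top of the orange key (26 mm diameter, in a black housing on the deck); it is pressed straight down.
- sample_vial: Clear 20 ml glass vial, 27 mm diameter, 60 mm tall, standing loose in the well under the lid, its underside 40 mm below the deck, so that 20 mm stand above the deck. Origin at its underside.
- spare_vial: Bystander: clear vial with a white cap, 27 x 60 mm, right of the colorimeter, origin at its underside.
- amber_vial: Bystander: amber vial with a black cap, 27 x 60 mm, right of the colorimeter, origin at its underside.
- oil_bottle: Bystander: white bottle with a red cap, 40 x 80 mm, right of the colorimeter, origin at its underside.
- beaker: Bystander: beaker, 57 x 70 mm, left of the colorimeter, origin at its underside.
- timer: Bystander: bench timer lying on its back, 66 x 60 x 20 mm, front left, origin at its underside.
- notebook: Bystander: dark blue notebook, 154 x 110 x 14 mm, front right, origin at its underside.
- pen: Bystander: red pen, 145 mm long, lying on the notebook, origin at its underside.
- well (a point): Middle of the mouth of the sample well, at deck height; the well is 30 mm wide and 40 mm deep.

How it is judged:
By the outcome, as a careful person would: the job done as asked, in the order asked, and still so for the second after the job is handed in, with the robot touching nothing.
It also fails if it takes over 70 s, if anything falls off the work surface, if the arm or the gripper's body presses on something with over 40 N, if the wrist force passes 120 N, or if a joint passes its speed limit or range.

### The arm

A 6-joint arm with a two-finger parallel gripper is mounted at the origin on a cart in front of the work surface, level with it; the furniture and walls round the work are solid. World frame = base frame: x ahead of the robot, y to its left, z up, the work surface at z = 0. Lengths are in m, angles in rad, forces in N, time in s.
With the tool pointing down it reaches from about 0.25 to 0.725 m from the base axis. Payload 4 kg.
Tool frame: the origin (TCP) lies at the very end of the fingers, on their centre line; the grasp point (between the pads) lies 19 mm behind it; z points along the fingers, y is the line along which they close (so a half turn about z gives the same grasp; the last joint's range is limited). The gripper opens to 85 mm and grips with 20 to 120 N. Pads are 22 mm wide; open, the fingers measure 114 mm over their backs; the gripper's body (76 mm by 85 mm) begins 54 mm behind the grasp point. The pads swing forward as they close: fully open they stand 13 mm farther back than shut.
Start: joints at [1.233, 0.241, 0.005, 1.335, 0, 1.571], TCP at [0.166, 0.472, 0.231] pointing down, gripper open.
Joint ranges: [-2.72, 2.72], [-1.05, 1.87], [-1.09, 1.28], [-1.99, 2.15], [-1.42, 1.44], [-3.14, 3.14]. Speed limits (rad/s): [2.79, 2.79, 3.14, 3.14, 3.14, 3.14].

### API

Orientations are given as a unit quaternion [x, y, z, w].
In Python, from workcell import bot gives the robot as it stands.
- The arm moves only by the tool carry_out, never from a script. Its argument "increments" is one flat list of numbers, 5 for each row, row after row: the finger opening in cm, from 0 to 8.54, then the shift along the tool's x, y, z in cm, then the turn about the tool's z in rad. A call has exactly 5 rows; each row shifts and turns the commanded pose from where the row before left it, along the tool's axes as they then stand; what a row does not reach is not made up. A row lasts 1/8 s, in which the tool goes at most 62.5 mm and 10.7 degrees, less where a joint would pass 70% of its speed; a pose out of reach is approached as far as the arm can. A call with a gripper value outside its range is refused whole. The fingers move at their own pace and stop on an object; the grip force is fixed at half the most. Time passes only in rows, so rows that do not move let the fingers close, or fill a call up. It gives the time, the measured TCP pose, the force, the opening and the grip force at its end, in the units of the state.
- bot.get_obs(): the state, without advancing time (a new reading comes with each control period).
- bot.camera(name): name is "scene" or "top" or "wrist"; returns a dict with "pixels" (400x640x3 uint8, blue, green, red), "range_z" (400x640 float32, m along the optical axis (not along the pixel's ray), 0 where there is no reading), "mtx" (3x3 intrinsics, pixels), "D" ([k1, k2, p1, p2, k3] as OpenCV has them; the pictures are not rectified), "eye" and "attitude" of the camera in the world. Camera axes: x right, y down, z forward; pixel columns grow to the right and rows downward; lengths in m; the calibration is good to about 2 mm. A picture is of the moment at which its call begins.
- bot.job_done(): hands the job in; it is judged then, once.
Trained networks look in a picture, given as the dict that the camera call returned (one of the last four; its "shot" number tells which), for a name from the list of things; names that differ only in an ending like _2 or _b are one class to them, and where a whole thing is asked for, a point or a joint stands for the part that bears it (a point fixed in the world has none). Each returns a list of dicts, best first, with "p" (0 to 1); they miss things now and then, are a little off and sometimes report something else, mostly with a low value. They report only what shows in the picture. A call takes as long as a camera call.
- bot.find_in(picture, name): "xyz" ([x, y, z] in m, in the coordinates of the camera as it stood for that picture, good to about 4 mm: the middle of the surface that is visible of it).
- bot.regions_of(picture, name): "mask" (400x640 bool, what is visible of it).
- bot.place_of(picture, name): "xyz" ([x, y, z] in m, in the coordinates of the camera as it stood for that picture, good to about 4 mm: a listed point, or the origin of a listed thing).
The state is a dict: "clock": time; "joint_pos": joint angles; "joint_vel": joint speeds; "tau": joint torques, N m; "eef_pos": TCP position; "tool_rot": TCP orientation; "ft_force": force on the tool from outside, world axes, zero at the start; "ft_torque": the same for the moment, N m; "grip_width": finger opening in m; "grasp_force": force on a finger pad.
Only numpy, scipy, OpenCV 4.12 (cv2) and the standard library are available. Lean on these libraries where they do the work, as an engineer would, in place of code of your own. Each camera call takes 0.05 s, during which the arm holds its last target. There are 200 camera calls.

## Working session

There is one attempt and no reset: what is moved stays moved. The work goes in short steps, Python scripts to look and compute and a tool call to move; the robot and the scene stay as the last step left them, time stands still between calls to the robot, and variables do not carry over. Pictures are saved under pics/ and viewed, at most 10 in all, crops included, and the job is handed in when it is done.

Besides the shell and the picture viewer there is one more tool, called as a command line: name --argument value ..., lists and objects as JSON in quotes. carry_out: Moves the arm, as the interface text tells. Its arguments: {"type":"object","properties":{"increments":{"type":"array","items":{"type":"number"}}},"required":["increments"]}

```bash
mkdir -p pics; cat > h.py <<'E'
import numpy as np, cv2
from scipy.spatial.transform import Rotation as R
from workcell import bot
def w(p,x):
    a=np.array(p["attitude"],float)
    M=a if a.shape==(3,3) else R.from_quat(a).as_matrix()
    return M@np.array(x)+np.array(p["eye"])
E
python3 - <<'E'
from h import *
o=bot.get_obs(); print(o["clock"],o["eef_pos"],o["tool_rot"],o["grip_width"])
for c in ["top","scene"]:
    p=bot.camera(c); cv2.imwrite(f"pics/{c}0.png",p["pixels"]); print(c,p["eye"],p["attitude"])
    for n in ["meter","selector_axis","selector_tab","selector_pointer","cap_green","lid_hinge","lid_edge","read_key_top","sample_vial","well"]:
        try:
            r=bot.place_of(p,n)
            print(n,[(np.round(w(p,d["xyz"]),4).tolist(),round(d["p"],2)) for d in r[:2]])
        except Exception as e: print(n,e)
E
```

```text
0.0 [0.16549015 0.47114902 0.23041627] [ 1.68093602e-01  9.85770483e-01 -1.03126496e-03 -1.81850782e-04] 0.08547993203585226
top [ 0.39540895 -0.023833    1.25165544] [-0.70341977  0.70961486 -0.02833343  0.02906205]
meter [([0.5414, 0.0124, 0.0031], 0.81), ([0.458, 0.3277, -0.0012], 0.28)]
selector_axis [([0.5613, 0.0643, 0.0587], 0.96)]
selector_tab [([0.5585, 0.0305, 0.0832], 0.65)]
selector_pointer [([0.5492, 0.0072, 0.0624], 0.87), ([0.5072, 0.0475, 0.0484], 0.4)]
cap_green [([0.5091, 0.0461, 0.0503], 0.51)]
lid_hinge [([0.567, -0.0688, 0.0589], 0.84)]
lid_edge [([0.6026, -0.0701, 0.1157], 0.77)]
read_key_top [([0.4617, -0.0418, 0.0706], 0.59), ([0.3468, 0.2946, -0.0008], 0.28)]
sample_vial [([0.5317, -0.0582, 0.0071], 0.66)]
well [([0.5312, -0.0593, 0.0488], 0.67)]
scene [ 0.15039669 -0.5988693   0.85012935] [ 0.90411963 -0.24636787  0.08397769 -0.33884852]
meter [([0.5405, 0.0138, -0.0001], 0.96)]
selector_axis [([0.5615, 0.0625, 0.059], 0.56)]
selector_tab [([0.5558, 0.024, 0.0826], 0.84), ([0.5621, -0.0638, 0.0582], 0.55)]
selector_pointer [([0.5524, 0.0039, 0.0638], 0.89)]
cap_green [([0.5062, 0.0433, 0.0479], 0.45), ([0.4921, -0.3461, -0.0023], 0.34)]
lid_hinge [([0.5637, -0.0633, 0.0566], 0.97), ([0.5991, -0.0695, 0.1117], 0.39)]
lid_edge [([0.5387, 0.0107, -0.0005], 0.61)]
read_key_top [([0.4622, -0.0466, 0.0683], 0.5)]
sample_vial [([0.5289, -0.0612, 0.007], 0.44)]
well [([0.5341, -0.0601, 0.0529], 0.72), ([0.3546, -0.2698, 0.0082], 0.49)]
```

```bash
python3 - <<'E'
import cv2
a=cv2.imread("pics/top0.png"); cv2.imwrite("pics/t1.png",cv2.resize(a[60:300,180:460],None,fx=2.5,fy=2.5,interpolation=2))
E
```

```text
(no output)
```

View pics/t1.png

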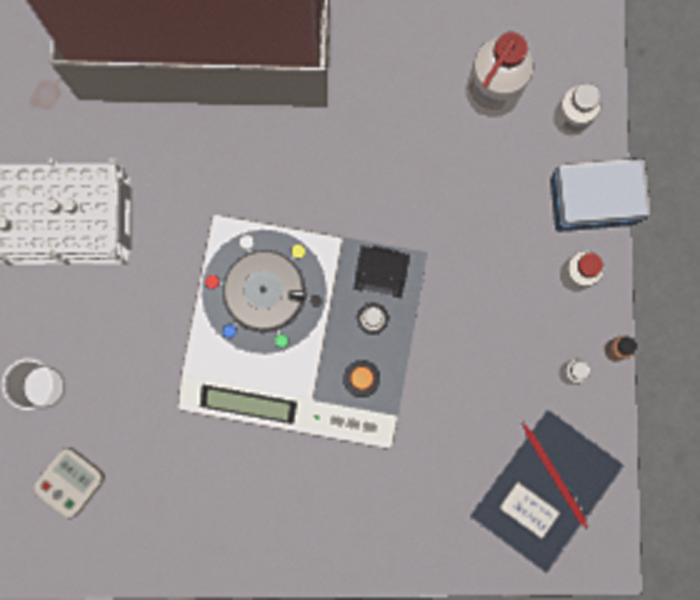

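View pics/scene0.png

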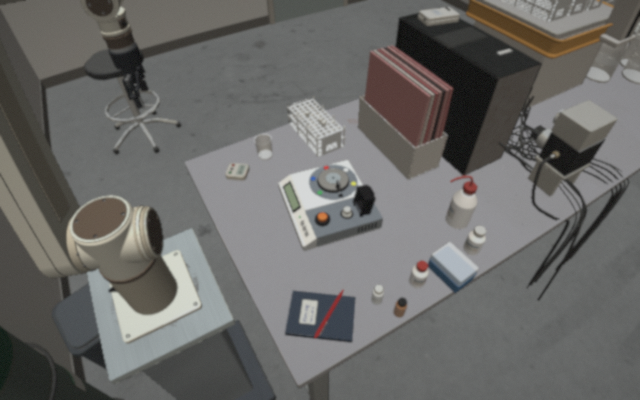

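The pictures show the meter turned about -10°. In the top crop (2.5x) the selector axis is at (263,290), the tab points right at the black cap (315,300), and the green cap is at (282,341), one click clockwise. The lid is open at (382,270) and the key is at (361,378). I'll refine the positions by colour, with known heights.

```bash
cat >> h.py <<'E'
def ray(p,uv,z):
    K=np.array(p["mtx"]);n=cv2.undistortPoints(np.array([[uv]],float),K,np.array(p["D"]))[0,0]
    d=w(p,[n[0],n[1],1])-np.array(p["eye"]);e=np.array(p["eye"]);return e+d*(z-e[2])/d[2]
def blob(p,lo,hi,box):
    h=cv2.cvtColor(p["pixels"],cv2.COLOR_BGR2HSV);m=cv2.inRange(h,np.array(lo),np.array(hi))
    x0,x1,y0,y1=box;k=np.zeros_like(m);k[y0:y1,x0:x1]=m[y0:y1,x0:x1]
    n,l,s,c=cv2.connectedComponentsWithStats(k);i=1+np.argmax(s[1:,4]);return c[i],s[i,4]
E
python3 - <<'E'
from h import *
p=bot.camera("top");box=(258,312,150,205)
P={}
for n,lo,hi,z,b in [("green",(45,90,90),(75,255,255),.054,box),("blue",(100,90,90),(125,255,255),.054,box),("yellow",(22,90,90),(35,255,255),.054,box),("red",(170,90,90),(180,255,255),.054,box),("red2",(0,120,90),(8,255,255),.054,box),("orange",(8,120,120),(20,255,255),.068,(310,340,200,225))]:
    try:
        c,s=blob(p,lo,hi,b);P[n]=ray(p,c,z);print(n,np.round(c,1),s,np.round(P[n],4))
    except Exception as e: print(n,e)
g={"green":-60,"blue":-120,"yellow":60}
from scipy.optimize import least_squares
f=lambda q:np.concatenate([P[n][:2]-q[:2]-.06*np.array([np.cos(q[2]+np.radians(a-90)),np.sin(q[2]+np.radians(a-90))]) for n,a in g.items() if n in P])
r=least_squares(f,[.56,.06,-.17]);print(r.x,np.degrees(r.x[2]),r.fun)
# lid + key height from range
for n in ["lid_edge","lid","read_key"]:
    for d in bot.regions_of(p,n)[:1]:
        m=d["mask"];v,u=np.where(m);Z=p["range_z"][v,u];ok=Z>0
        X=np.array([w(p,np.append(cv2.undistortPoints(np.array([[[a,b]]],float),np.array(p["mtx"]),np.array(p["D"]))[0,0]*z,z)) for a,b,z in zip(u[ok],v[ok],Z[ok])])
        print(n,d["p"],np.round(np.percentile(X,[2,50,98],axis=0),4).tolist())
E
```

```text
green [292. 196.] 21 [0.5061 0.0462 0.054 ]
blue [271.3 192. ] 24 [0.5179 0.1046 0.054 ]
yellow [299. 160.] 23 [0.6086 0.0259 0.054 ]
red [262.5 170.5] 2 [0.5794 0.1296 0.054 ]
red2 [264.2 172.2] 20 [0.5744 0.1246 0.054 ]
orange [324.2 210.8] 69 [ 0.4626 -0.044   0.068 ]
[ 0.56312344  0.06536628 -0.19406526] -11.119120111605028 [-2.96792986e-04  2.23262659e-04 -1.98384881e-06 -1.84299055e-04
  2.98776767e-04 -3.89636270e-05]
lid_edge 0.91 [[0.5608, -0.095, 0.0488], [0.578, -0.0679, 0.1157], [0.6139, -0.0412, 0.1219]]
read_key 0.61 [[0.3152, 0.2602, 0.0052], [0.3481, 0.2942, 0.0169], [0.3822, 0.3288, 0.0223]]
```

carry_out --increments '[0,0,0,0,-0.144,0,-4.1,-3.2,0,0,0,-4.1,-3.2,0,0,0,-4.1,-3.2,0,0,0,-4.1,-3.2,0,0]'

```text
clock: 1.92
eef_pos: [0.3029, 0.3134, 0.2315]
tool_rot: [0.096, 0.995, 0.0, 0.0]
ft_force: [1.5, -0.2, 0.3]
grip_width: -0.0005
grasp_force: 0.0
```

carry_out --increments '[0,-4.1,-3.2,0,0,0,-4.1,-3.2,0,0,0,-4.1,-3.2,0,0,0,-4.1,-3.2,0,0,0,-4.1,-3.2,0,0]'

```text
clock: 2.55
eef_pos: [0.4734, 0.1167, 0.2315]
tool_rot: [0.097, 0.995, 0.0, 0.0]
ft_force: [1.4, 0.4, -0.2]
grip_width: 0.0
grasp_force: 0.0
```

carry_out --increments '[0,-4.1,-3.2,0,0,0,-4.1,-3.2,0,0,0,-4.1,-3.2,0,0,0,-4.1,-3.2,0,0,0,-4.1,-3.2,0,0]'

```text
clock: 3.18
eef_pos: [0.6437, -0.0798, 0.2312]
tool_rot: [0.097, 0.995, 0.0, 0.0]
ft_force: [0.3, 0.1, -0.3]
grip_width: -0.0
grasp_force: 0.0
```

```bash
cat >> h.py <<'E'
A=np.array([.5631,.0654]);Y=-.194;ex=np.array([np.cos(Y),np.sin(Y)]);ey=np.array([-np.sin(Y),np.cos(Y)])
def mf(q): d=np.array(q)[:2]-A;return np.round(np.append([d@ex,d@ey],q[2]),4)
def st():
    o=bot.get_obs();M=R.from_quat(o["tool_rot"]).as_matrix()
    print("t",round(o["clock"],2),"mf",mf(o["eef_pos"]),"toolx ang vs meter -x (deg)",round((np.degrees(np.arctan2(M[1,0],M[0,0])-Y)-180+180)%360-180,2),"zc",np.round(M[:,2],3),"F",np.round(o["ft_force"],1),"g",round(o["grip_width"],4))
E
python3 -c "
from h import *
st()
for c in ['scene','wrist']:
    p=bot.camera(c);cv2.imwrite('pics/%s1.png'%c,p['pixels'])
    for n in ['lid_hinge','lid_edge','selector_axis','selector_tab','read_key_top']:
        print(c,n,[(mf(w(p,d['xyz'])).tolist(),round(d['p'],2)) for d in bot.place_of(p,n)[:2]])
"
```

```text
t 3.17 mf [ 0.1071 -0.127   0.2312] toolx ang vs meter -x (deg) 0.0 zc [ 0.  0. -1.] F [ 0.3  0.1 -0.3] g -0.0
scene lid_hinge [([0.0238, -0.13, 0.0562], 0.81)]
scene lid_edge [([0.0609, -0.1271, 0.1116], 0.66)]
scene selector_axis [([-0.0006, -0.0044, 0.0612], 0.75)]
scene selector_tab [([-0.002, -0.0429, 0.0858], 0.86), ([-0.006, -0.1276, 0.007], 0.33)]
scene read_key_top [([-0.1372, -0.37, 0.0109], 0.49), ([-0.0752, -0.1295, 0.0702], 0.47)]
wrist lid_hinge [([0.0219, -0.1315, 0.0585], 0.84)]
wrist lid_edge [([0.0632, -0.1267, 0.1107], 0.84)]
wrist selector_axis [([-0.0021, -0.005, 0.0638], 0.61)]
wrist selector_tab [([-0.0027, -0.0386, 0.0851], 0.67)]
wrist read_key_top [([-0.0531, -0.0356, 0.0495], 0.23)]
```

carry_out --increments '[0,0,0,4.4,0,0,0,0,4.4,0,0,0,-0.2,4.2,0,0,1.5,0,0,0,0,1.2,0,0,0]'

```text
clock: 4.4
eef_pos: [0.6147, -0.0747, 0.1004]
tool_rot: [0.096, 0.995, 0.0, -0.001]
ft_force: [0.6, 0.2, 0.4]
grip_width: -0.0002
grasp_force: 0.0
```

carry_out --increments '[0,1,0,0,0,0,1,0,0,0,0,1,0,0,0,0,1,0,0,0,0,0.8,0,0,0]'

```text
clock: 5.03
eef_pos: [0.5679, -0.0658, 0.1014]
tool_rot: [0.097, 0.995, 0.0, -0.0]
ft_force: [-0.2, -0.7, 0.6]
grip_width: 0.0
grasp_force: 0.0
```

```bash
python3 -c "
from h import *
st()
for c in ['scene']:
    p=bot.camera(c);cv2.imwrite('pics/%s2.png'%c,cv2.resize(p['pixels'][130:270,240:440],None,fx=3,fy=3))
    for n in ['lid_hinge','lid_edge']:
        print(c,n,[(mf(w(p,d['xyz'])).tolist(),round(d['p'],2)) for d in bot.place_of(p,n)[:2]])
"
```

```text
t 5.03 mf [ 0.03   -0.1278  0.1014] toolx ang vs meter -x (deg) 0.01 zc [-0.  0. -1.] F [-0.2 -0.7  0.6] g 0.0
scene lid_hinge [([0.024, -0.1287, 0.0548], 0.58)]
scene lid_edge [([0.0063, -0.1264, 0.1188], 0.76), ([0.0215, -0.1285, 0.0564], 0.24)]
```

View pics/scene2.png

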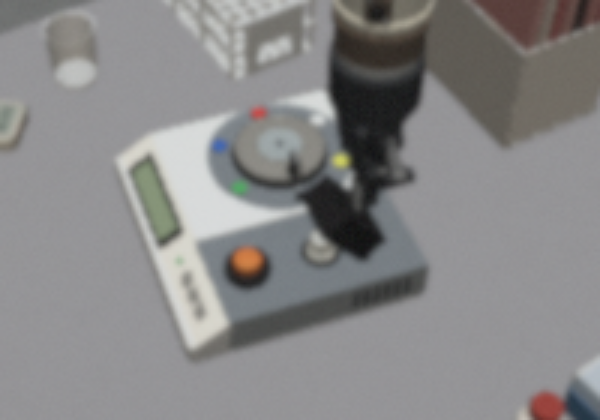

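The lid is tipped forward, with its edge near (310,190) in the crop, and is about at the fall point. I'll push a bit more, then wait.

carry_out --increments '[0,0.8,0,0,0,0,0.8,0,0,0,0,0.4,0,0,0,0,0,0,0,0,0,0,0,0,0]'

```text
clock: 5.8
eef_pos: [0.5493, -0.0621, 0.1014]
tool_rot: [0.097, 0.995, 0.0, 0.0]
ft_force: [1.1, -0.2, 0.1]
grip_width: -0.0001
grasp_force: 0.0
```

carry_out --increments '[0,-1,0,-2,0,0,0,0,-3,0,0,0,0,0,0,0,0,0,0,0,0,0,0,0,0]'

```text
clock: 6.42
eef_pos: [0.558, -0.0639, 0.1501]
tool_rot: [0.097, 0.995, 0.0, -0.001]
ft_force: [-0.2, 0.2, 0.6]
grip_width: 0.0003
grasp_force: 0.0
```

```bash
python3 -c "
from h import *
st()
for c in ['scene','top']:
    p=bot.camera(c)
    for n in ['lid_hinge','lid_edge','selector_tab']:
        print(c,n,[(mf(w(p,d['xyz'])).tolist(),round(d['p'],2)) for d in bot.place_of(p,n)[:2]])
"
```

```text
t 6.42 mf [ 0.02   -0.1278  0.1501] toolx ang vs meter -x (deg) 0.02 zc [-0.002  0.    -1.   ] F [-0.2  0.2  0.6] g 0.0003
scene lid_hinge [([0.0259, -0.1294, 0.0585], 0.81), ([-0.1514, 0.2372, 0.0018], 0.56)]
scene lid_edge [([-0.04, -0.1272, 0.0802], 0.77), ([-0.024, -0.3698, 0.0013], 0.39)]
scene selector_tab []
top lid_hinge []
top lid_edge [([-0.2569, 0.184, 0.0005], 0.41)]
top selector_tab []
```

Both lid readings fit shut (edge at z 0.080, 64 mm in front of the hinge). Next, go behind the tab.

carry_out --increments '[0,-0.6,4.2,0,0,0,-0.6,4.2,0,0,0,0,0,4,0,0,0,0,2.5,0,0,0,0,1.4,0]'

```text
clock: 7.45
eef_pos: [0.5859, 0.0163, 0.0707]
tool_rot: [0.097, 0.995, -0.0, -0.001]
ft_force: [-0.5, 0.5, -0.0]
grip_width: 0.0001
grasp_force: 0.0
```

```bash
python3 -c "
from h import *
st();print(bot.get_obs()['joint_pos'])
p=bot.camera('scene');cv2.imwrite('pics/s3.png',cv2.resize(p['pixels'][130:270,240:440],None,fx=3,fy=3))
"
```

```text
t 7.45 mf [ 0.0319 -0.0438  0.0707] toolx ang vs meter -x (deg) 0.03 zc [-0.002 -0.    -1.   ] F [-0.5  0.5 -0. ] g 0.0001
[ 2.78141469e-02  5.22612213e-01 -1.19629526e-02  1.03853809e+00
 -3.05352615e-05  2.21217469e-01]
```

View pics/s3.png

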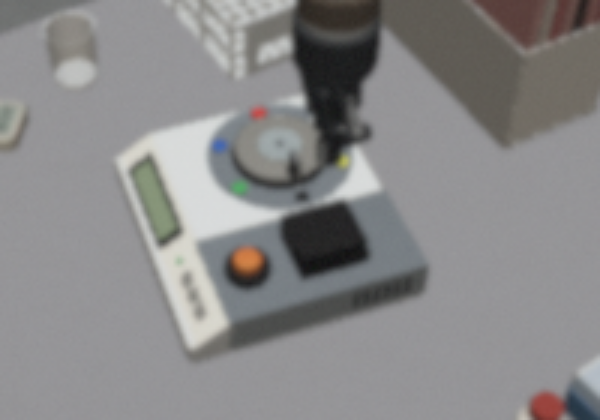

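The lid is flat and shut at (325,240). The fingers stand behind the tab (293,165). Pushing it round clockwise now.

carry_out --increments '[0,0.8,0,0,0,0,0.8,0,0,0,0,0.75,-0.19,0,0.1745,0,0.75,-0.19,0,0.1745,0,0.75,-0.19,0,0.1745]'

```text
clock: 8.12
eef_pos: [0.549, 0.021, 0.0739]
tool_rot: [0.354, 0.935, -0.0, 0.002]
ft_force: [1.0, -1.6, -0.1]
grip_width: -0.0001
grasp_force: 0.8
```

carry_out --increments '[0,0.75,-0.19,0,0.1745,0,0.75,-0.19,0,0.1745,0,0.5,-0.13,0,0.12,0,0,0,0,0,0,0,0,0,0]'

```text
clock: 8.75
eef_pos: [0.5321, 0.0338, 0.0731]
tool_rot: [0.558, 0.83, 0.0, 0.001]
ft_force: [-0.4, 0.1, 0.0]
grip_width: -0.0001
grasp_force: 0.0
```

```bash
python3 -c "
from h import *
st()
for c in ['scene','top']:
    p=bot.camera(c)
    for n in ['selector_tab','selector_pointer']:
        print(c,n,[(mf(w(p,d['xyz'])).tolist(),round(d['p'],2)) for d in bot.place_of(p,n)[:2]])
    if c=='scene':cv2.imwrite('pics/s4.png',cv2.resize(p['pixels'][130:270,240:440],None,fx=3,fy=3))
"
```

```text
t 8.75 mf [-0.0243 -0.037   0.0731] toolx ang vs meter -x (deg) -56.76 zc [ 0.002  0.    -1.   ] F [-0.4  0.1  0. ] g -0.0001
scene selector_tab [([-0.0349, -0.0229, 0.0817], 0.77)]
scene selector_pointer [([-0.0529, -0.0305, 0.0637], 0.64)]
top selector_tab []
top selector_pointer []
```

View pics/s4.png

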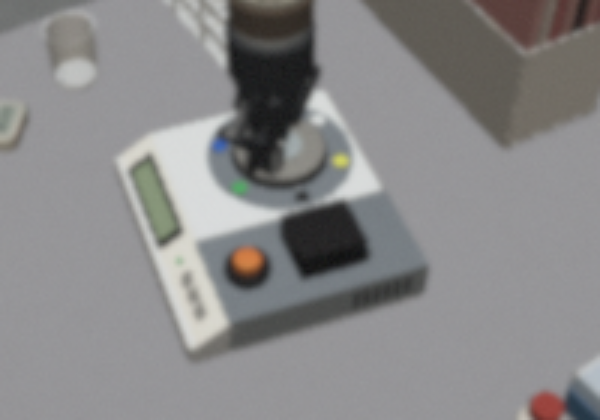

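The tab is over toward green. Retreat and check.

carry_out --increments '[0,-1.2,0,0,0,0,0,0,-4,0,0,0,0,-4,-0.165,0,0,-5,0,-0.165,0,0,-5,0,-0.165]'

```text
clock: 9.68
eef_pos: [0.4556, -0.0371, 0.1529]
tool_rot: [0.336, 0.942, -0.0, 0.001]
ft_force: [-0.2, -1.4, -0.4]
grip_width: 0.0003
grasp_force: 0.0
```

carry_out --increments '[0,0,-4,0,-0.165,0,0,-4,0,-0.165,0,0,0,0,-0.165,0,0,0,0,0,0,0,0,0,0]'

```text
clock: 10.3
eef_pos: [0.4105, -0.1017, 0.1524]
tool_rot: [0.099, 0.995, -0.0, 0.0]
ft_force: [0.6, -0.3, 0.5]
grip_width: 0.0002
grasp_force: 0.0
```

```bash
python3 -c "
from h import *
st()
for c in ['scene','top','wrist']:
    p=bot.camera(c)
    for n in ['selector_tab','selector_pointer','cap_green','lid_edge','read_key_top']:
        print(c,n,[(mf(w(p,d['xyz'])).tolist(),round(d['p'],2)) for d in bot.place_of(p,n)[:2]])
    cv2.imwrite('pics/%s5.png'%c,p['pixels'])
    h=cv2.cvtColor(p['pixels'],cv2.COLOR_BGR2HSV);m=cv2.inRange(h,(8,120,100),(20,255,255))
    v,u=np.where(m>0);Z=p['range_z'][v,u]
    if len(u)>0:
        n=cv2.undistortPoints(np.stack([u,v],1)[:,None].astype(float),np.array(p['mtx']),np.array(p['D']))[:,0]
        X=np.array([mf(w(p,[a*z,b*z,z])) for (a,b),z in zip(n,Z) if z>0]);k=(abs(X[:,0]+.0775)<.03)&(abs(X[:,1]+.127)<.03) if len(X) else []
        print('orange',sum(k),np.percentile(X[k],[5,50,95],axis=0).round(4).tolist() if sum(k) else '')
a=cv2.imread('pics/scene5.png')[130:270,240:440];b=cv2.imread('pics/wrist5.png')
cv2.imwrite('pics/both.png',np.hstack([cv2.resize(a,(400,280)),cv2.resize(b,(400,280))]))
"
```

```text
t 10.3 mf [-0.1175 -0.1934  0.1524] toolx ang vs meter -x (deg) -0.26 zc [ 0. -0. -1.] F [ 0.6 -0.3  0.5] g 0.0002
scene selector_tab [([-0.035, -0.0239, 0.0861], 0.71), ([-0.0233, -0.3668, 0.0016], 0.45)]
scene selector_pointer [([-0.0524, -0.0306, 0.0646], 0.83), ([-0.0752, -0.1283, 0.0702], 0.27)]
scene cap_green [([-0.0762, -0.1294, 0.0685], 0.55)]
scene lid_edge [([-0.0357, -0.1246, 0.081], 0.92), ([-0.1642, -0.3594, -0.0022], 0.75)]
scene read_key_top [([-0.0768, -0.1268, 0.0704], 0.43)]
orange 45 [[-0.0856, -0.1404, 0.063], [-0.0765, -0.1357, 0.0691], [-0.0653, -0.1262, 0.0722]]
top selector_tab [([-0.031, -0.0176, 0.0839], 0.76)]
top selector_pointer [([-0.0525, -0.0297, 0.0676], 0.92), ([-0.1549, 0.2379, -0.0034], 0.5)]
top cap_green [([-0.0498, -0.0297, 0.0492], 0.54), ([0.0245, -0.1288, 0.0578], 0.5)]
top lid_edge [([-0.0361, -0.1299, 0.085], 0.8)]
top read_key_top [([-0.078, -0.1231, 0.0721], 0.56)]
orange 68 [[-0.088, -0.1365, 0.0657], [-0.0776, -0.1271, 0.0696], [-0.0673, -0.1168, 0.0735]]
wrist selector_tab [([-0.0343, -0.0211, 0.0822], 0.68)]
wrist selector_pointer [([-0.0537, -0.0321, 0.0638], 0.55)]
wrist cap_green [([-0.0525, -0.0349, 0.0505], 0.5)]
wrist lid_edge [([-0.0351, -0.1277, 0.0809], 0.85)]
wrist read_key_top [([-0.0766, -0.1277, 0.0706], 0.89)]
orange 668 [[-0.0894, -0.1393, 0.0688], [-0.0791, -0.1294, 0.071], [-0.068, -0.1193, 0.0721]]
```

View pics/both.png

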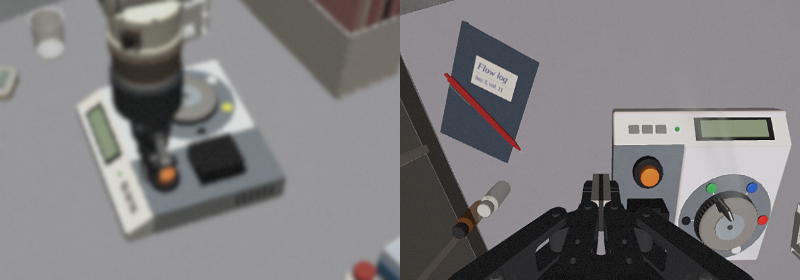

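The wrist view (right half) shows the tab pointing at the green cap (712,187), and all three cameras put the pointer at -60°. In the scene view the lid is shut. The key top is at (-0.078, -0.1275, 0.0705) in the meter frame. Going over the key.

carry_out --increments '[0,-2,3.3,0,0,0,-1.9,3.3,0,0,0,0,0,4,0,0,0,0,3.4,0,0,0,0,0,0]'

```text
clock: 11.82
eef_pos: [0.4587, -0.0441, 0.0761]
tool_rot: [0.098, 0.995, -0.0, -0.003]
ft_force: [-0.3, 0.1, 0.1]
grip_width: -0.0001
grasp_force: 0.0
```

carry_out --increments '[0,0,0,0.2,0,0,0,0,0.2,0,0,0,0,0.2,0,0,0,0,0.2,0,0,0,0,0,0]'

```text
clock: 12.45
eef_pos: [0.4617, -0.0445, 0.0706]
tool_rot: [0.098, 0.995, -0.0, 0.0]
ft_force: [-0.3, 0.2, 0.9]
grip_width: -0.0
grasp_force: 0.6
```

```bash
python3 -c "
from h import *
st()"
```

```text
t 12.45 mf [-0.0783 -0.1274  0.0706] toolx ang vs meter -x (deg) -0.13 zc [ 0.001 -0.    -1.   ] F [-0.3  0.2  0.9] g -0.0
```

carry_out --increments '[0,0,0,0.15,0,0,0,0,0.15,0,0,0,0,0.15,0,0,0,0,0.1,0,0,0,0,0,0]'

```text
clock: 13.08
eef_pos: [0.4618, -0.0446, 0.0659]
tool_rot: [0.098, 0.995, -0.0, 0.001]
ft_force: [-2.1, -0.3, 11.1]
grip_width: -0.0
grasp_force: 5.4
```

11 N is above the 4 N full-press force, and the travel is about 5 mm. I'll press a touch more, then release.

carry_out --increments '[0,0,0,0.15,0,0,0,0,0,0,0,0,0,0,0,0,0,0,0,0,0,0,0,0,0]'

```text
clock: 13.7
eef_pos: [0.4618, -0.0445, 0.0657]
tool_rot: [0.098, 0.995, -0.0, 0.001]
ft_force: [-6.7, 0.2, 20.7]
grip_width: -0.0001
grasp_force: 10.4
```

carry_out --increments '[0,0,0,-1,0,0,0,0,-3,0,0,0,0,-4,0,0,0,-5,-2,0,0,0,-5,0,0]'

```text
clock: 14.32
eef_pos: [0.4427, -0.1433, 0.1649]
tool_rot: [0.097, 0.995, -0.0, 0.002]
ft_force: [0.2, 0.2, -0.7]
grip_width: 0.0005
grasp_force: 0.0
```

carry_out --increments '[0,3,-3,0,0,0,3,-3,0,0,0,0,0,0,0,0,0,0,0,0,0,0,0,0,0]'

```text
clock: 14.95
eef_pos: [0.372, -0.1892, 0.1632]
tool_rot: [0.097, 0.995, 0.0, 0.0]
ft_force: [0.4, -0.1, 0.4]
grip_width: 0.0002
grasp_force: 0.0
```

```bash
python3 -c "
from h import *
st()
for c in ['scene','top','wrist']:
    p=bot.camera(c)
    for n in ['selector_pointer','lid_edge','read_key_top']:
        print(c,n,[(mf(w(p,d['xyz'])).tolist(),round(d['p'],2)) for d in bot.place_of(p,n)[:1]])
    cv2.imwrite('pics/%s6.png'%c,p['pixels'])
a=cv2.imread('pics/scene6.png')[130:270,240:440];b=cv2.imread('pics/top6.png')[60:300,180:460]
cv2.imwrite('pics/both6.png',np.hstack([cv2.resize(a,(400,280)),cv2.resize(b,(327,280))]))
"
```

```text
t 14.95 mf [-0.1384 -0.2867  0.1632] toolx ang vs meter -x (deg) -0.05 zc [ 0.  0. -1.] F [ 0.4 -0.1  0.4] g 0.0002
scene selector_pointer []
scene lid_edge [([-0.0376, -0.1264, 0.081], 0.63)]
scene read_key_top []
top selector_pointer [([-0.0537, -0.0308, 0.0624], 0.75)]
top lid_edge [([-0.0335, -0.128, 0.0825], 0.91)]
top read_key_top [([-0.079, -0.1279, 0.0719], 0.65)]
wrist selector_pointer [([-0.0538, -0.033, 0.0655], 0.59)]
wrist lid_edge [([-0.0327, -0.1258, 0.0849], 0.79)]
wrist read_key_top [([-0.0776, -0.1285, 0.07], 0.63)]
```

View pics/both6.png

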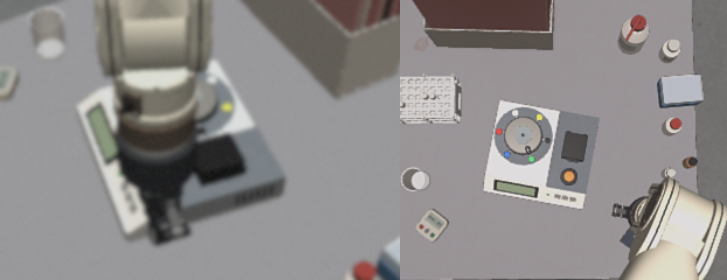

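The top view shows the lid shut (574,147), the tab at green (531,157), the key back up (569,177), and the arm clear of everything.

```bash
python3 -c "
from h import *
print(bot.job_done())"
```

```text
the job is handed in; nothing more can be done
None
```

The lid is shut on the vial and the selector is clicked in at green; after both, the orange key was pressed to its stop and released, and the job was handed in about 15 s in, with the arm clear.

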